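# Prove the brake of a parts carriage beside a bowl feeder

## Robot

A 6-joint arm with a two-finger parallel gripper is mounted at the origin on the work surface. World frame = base frame: x ahead of the robot, y to its left, z up, the work surface at z = 0. Lengths are in m, angles in degrees, forces in N, time in s.
With the tool pointing down it reaches from about 0.3 to 0.75 m from the base axis. Payload 8.5 kg.
Tool frame: the origin (TCP) lies midway between the tips of the shut fingers; the grasp point (between the pads) lies 19 mm behind it (env.tcp_to_grasp is the z of the grasp point in the tool frame, in m); z points along the fingers, y is the line along which they close (so a half turn about z gives the same grasp; the last joint's range is limited). The gripper opens to 85 mm and grips with 20 to 120 N. Pads are 22 mm wide; open, the fingers measure 114 mm over their backs; the gripper's body (76 mm by 85 mm) begins 54 mm behind the grasp point. The pads swing forward as they close: fully open they stand 13 mm farther back than shut.
Start: joints at [-86.477, 21.807, 74.336, -0, 83.858, -12.336], TCP at [0.15, -0.529, 0.231] pointing down, gripper open.
Joint ranges: [-178.18, 178.18], [-50.72, 133.34], [12.68, 142.11], [-81.47, 261.47], [9.98, 163.14], [-165.26, 165.26]. Speed limits (degrees/s): [136.94, 136.94, 180, 180, 180, 180].

## Interface

Orientations are given as a 3x3 rotation matrix whose columns are the frame's x, y, z axes.
In Python, from rig import env, imaging, job, models gives the robot as it stands. The module is installed in compiled form; this text tells all that it offers.
- The arm moves only by the tool jog_arm, never from a script. Its argument "plan" is text: rows parted by semicolons, each of 7 numbers parted by spaces: the turn, a rotation vector about the tool's x, y, z in degrees, then the shift along the tool's x, y, z in cm, then the closure in counts, from 0 (fully open) to 255 (shut). In form: rx ry rz x y z claw; .... A call has 1 to 10 rows; each row shifts and turns the commanded pose from where the row before left it, along the tool's axes as they then stand; what a row does not reach is not made up. A row lasts 1/12 s, in which the tool goes at most 41.7 mm and 7.16 degrees, less where a joint would pass 70% of its speed; a pose out of reach is approached as far as the arm can. A call with a gripper value outside its range is refused whole. The fingers move at their own pace and stop on an object; "grip_force" is the grip in N (left out, the last holds). Time passes only in rows, so rows that do not move let the fingers close. It gives the time, the measured TCP pose, the force, the opening and the grip force at its end, in the units of the state.
- env.observe(): the state, without advancing time (a new reading comes with each control period).
- imaging.get_image(name): name is "scene" or "side" or "wrist"; returns a dict with "pixels" (480x640x3 uint8, red, green, blue), "depth" (480x640 float32, m along the optical axis (not along the pixel's ray), 0 where there is no reading), "fov_y" (degrees; the focal length in pixels is half the picture's height over the tangent of half this angle, whatever the lens; pixels are square), "cx", "cy" (the principal point, pixels), "world_from_camera" (4x4, takes a point from camera to world coordinates). Camera axes: x right, y down, z forward; pixel columns grow to the right and rows downward; lengths in m; the calibration is good to about 2 mm. A picture is of the moment at which its call begins.
- job.close_job(): hands the job in; it is judged then, once.
Trained networks look in the newest picture that a camera, given by its name, has taken for a name from the list of things; names that differ only in an ending like _2 or _b are one class to them, and where a whole thing is asked for, a point or a joint stands for the part that bears it (a point fixed in the world has none). Each returns a list of dicts, best first, with "confidence" (0 to 1); they miss things now and then, are a little off and sometimes report something else, mostly with a low value. They report only what shows in the picture. A call takes as long as a camera call.
- models.outline_of(camera, query): "region" (480x640 bool, what is visible of it) and "bbox" ([centre column, centre row, width, height] in pixels, round what is visible of it).
- models.tip_of(camera, query): "at" ([column, row] in pixels: a listed point, or the origin of a listed thing).
The state is a dict: "time_s": time; "q": joint angles; "qvel": joint speeds; "joint_efforts": joint torques, N m; "position": TCP position; "tool_rot": TCP orientation; "ft_force": force on the tool from outside, world axes, zero at the start; "wrist_torque": the same for the moment, N m; "grip_width": finger opening in m; "gripper_force": force on a finger pad.
Only numpy, scipy, OpenCV 4.12 (cv2) and the standard library are available. Lean on these libraries where they do the work, as an engineer would, in place of code of your own. Each camera call takes 0.05 s, during which the arm holds its last target. There are 200 camera calls.

## Task

Prove the brake of the parts carriage on its rail: push the red brake lever down until it snaps over and stays down by itself, let go of it, then push the carriage's yellow spring buffer straight in along the rail with a steady 14 N or so for about two seconds to see that the brake holds. Then flick the lever fully up again and leave the carriage free, standing practically where it was. Do not crush the brake foot by bearing down hard on the lever once it is down, do not push the buffer with more than 20 N, and leave the carton, the bottle and the spanner alone.

Things in the scene. Friction and masses are not known exactly. Their poses are not given: they have to be found in the camera images.
- station: Dark steel rail base fixed on the table (110 x 440 mm), origin at the centre of its underside. Its y axis runs along the rail; its -x side is the lever side and roughly faces the robot. A ladder-like steel brake rack (30 mm wide, 400 mm long, top 65 mm above the table, rungs every 16 mm) runs beside the rail, its centre line 105 mm to -x of the rail's.
- deck (a point): Centre of the tray floor of the carriage, 69 mm above the table. Green carriage with a black tray of small parts (118 x 178 mm, rim 107 mm above the table), 1 kg. It keeps the station's axes and rolls only along the station's y, with about 2 N of rolling resistance, up to 90 mm either way from the rail's middle.
- brake (a joint): Lever angle, rad. 0 = fully up, sloping 47 degrees up from the hinge towards the station's -x; 0.82 = down, lever level, sprung foot between two rack rungs; 0.69 if it rides on a rung, till a nudge of the carriage (up to 8 mm) seats it. Over-centre spring, flips at 0.4; 7 N at the paddle moves it either way (10 N vertically at first). Pressed on when down, the foot yields; past 0.90 it is crushed.
- brake_hinge (a point): Hinge axis of the brake lever, on the carriage's -x side, 75 mm above the table, 60 mm from the rail's centre line; the axis is parallel to the station's y.
- brake_paddle (a point): Middle of the upper face of the red lever's end paddle: 34 mm long, 24 mm wide (along the station's y), 10 mm thick. This point is 90 mm out from the hinge axis along the lever and 5 mm above the lever's centre plane; locked, it is 80 mm above the table, with free space under and beside the paddle. Its two sides can be pinched from above.
- buffer_face (a point): Centre of the flat outer face of the yellow round spring buffer (44 mm across, 10 mm thick, on a 16 mm stem), 78 mm above the table at the carriage's +y end (station axes), the face looking along the station's +y. It stands 48 mm clear of the end bracket. The space before it is free.
- buffer (a joint): How far the buffer is pushed in along the station's -y, in m: 0 when free, 6 N per mm (8 N = 1.33 mm, 14 N = 2.3 mm, 20 N = 3.3 mm).
- carton: Brown cardboard box 70 x 55 x 100 mm standing on the table beyond the rail, origin at the centre of its underside.
- oil: Small upright bottle, 40 mm across, 100 mm tall, standing on the table beyond the rail, origin at the centre of its underside.
- spanner: Steel spanner 130 mm long lying flat on the table on the lever side of the rail, towards the station's -y end; origin under its middle.

How it is judged:
By the outcome, as a careful person would: the job done as asked, in the order asked, and still so for the second after the job is handed in, with the robot touching nothing.
It also fails if it takes over 67 s, if anything falls off the work surface, if the arm or the gripper's body presses on something with over 40 N, if the wrist force passes 120 N, or if a joint passes its speed limit or range.

## Working session

There is one attempt and no reset: what is moved stays moved. The work goes in short steps, Python scripts to look and compute and a tool call to move; the robot and the scene stay as the last step left them, time stands still between calls to the robot, and variables do not carry over. Pictures are saved under pics/ and viewed, at most 10 in all, crops included, and the job is handed in when it is done.

Besides the shell and the picture viewer there is one more tool, called after "Call:" as name(argument=value, ...), one argument or row to a line, values as JSON. jog_arm: Moves the arm, as the interface text tells. Its arguments: {"type":"object","properties":{"plan":{"type":"string"},"grip_force":{"type":"number"}},"required":["plan"]}

```bash
mkdir -p pics
cat > h.py <<'E'
import numpy as np, cv2
from rig import env, imaging, job, models
def deproj(im,u,v,d=None,z=None):
    f=240/np.tan(np.radians(im['fov_y'])/2)
    T=np.array(im['world_from_camera'])
    r=np.array([(u-im['cx'])/f,(v-im['cy'])/f,1.0])
    if z is not None:
        w=T[:3,:3]@r; return T[:3,3]+w*(z-T[2,3])/w[2]
    if d is None:
        p=im['depth'][max(0,int(v)-2):int(v)+3,max(0,int(u)-2):int(u)+3]; p=p[p>0]; d=np.median(p) if p.size else np.nan
    return T[:3,:3]@(r*d)+T[:3,3]
def look(cam,qs):
    im=imaging.get_image(cam)
    for q,z in qs.items():
        for r in models.tip_of(cam,q)[:2]:
            u,v=r['at']; print(cam,q,round(r['confidence'],2),np.round([u,v]),np.round(deproj(im,u,v),4),np.round(deproj(im,u,v,z=z),4))
    return im
E
cat > a.py <<'E'
from h import *
s=env.observe(); print({k:np.round(v,3).tolist() for k,v in s.items()}, env.tcp_to_grasp)
out=[]
for c in ('scene','side'):
    im=look(c,dict(station=0,deck=.069,brake_hinge=.075,brake_paddle=.14,buffer_face=.078,carton=0,oil=0,spanner=0))
    cv2.imwrite(f'pics/{c}0.png',im['pixels'][:,:,::-1])
    print(np.round(im['world_from_camera'],2).tolist(),im['fov_y'])
E
python3 a.py
```

```text
{'time_s': 0.0, 'q': [-86.477, 21.842, 74.385, -0.001, 83.858, -12.336], 'qvel': [-0.006, -0.039, -0.034, -0.02, 0.023, 0.022], 'joint_efforts': [-0.003, -44.846, -23.128, -0.0, 0.005, -0.0], 'position': [0.15, -0.529, 0.231], 'tool_rot': [[0.962, 0.273, -0.0], [0.273, -0.962, 0.001], [0.0, -0.001, -1.0]], 'ft_force': [0.229, 0.013, 0.496], 'wrist_torque': [0.048, -0.001, 0.007], 'gripper_force': 0.0, 'grip_width': 0.085} -0.0187
scene station 0.81 [367. 296.] [0.7097 0.0106 0.0775] [0.6495 0.0211 0.    ]
scene deck 0.98 [349. 269.] [ 0.6491 -0.0109  0.0683] [ 0.6497 -0.011   0.069 ]
scene brake_hinge 0.78 [340. 242.] [ 0.6037 -0.0237  0.0807] [ 0.5982 -0.0233  0.075 ]
scene brake_paddle 0.76 [326. 187.] [ 0.5436 -0.0444  0.1416] [ 0.5417 -0.0443  0.14  ]
scene buffer_face 0.84 [435. 253.] [0.6395 0.1177 0.0924] [0.6263 0.1224 0.078 ]
scene buffer_face 0.34 [341. 242.] [ 0.6036 -0.0215  0.0799] [ 0.6017 -0.0213  0.078 ]
scene carton 0.69 [340. 378.] [ 0.8325 -0.0328  0.0679] [ 0.7945 -0.0287  0.    ]
scene oil 0.71 [450. 361.] [0.7869 0.1247 0.0302] [0.7688 0.1339 0.    ]
scene oil 0
[... 415 characters left out ...]
1  0.069 ]
side brake_hinge 0.72 [337. 271.] [ 0.5936 -0.0259  0.0851] [ 0.5981 -0.0332  0.075 ]
side brake_paddle 0.93 [374. 254.] [ 0.5369 -0.041   0.1466] [ 0.5396 -0.0463  0.14  ]
side buffer_face 0.93 [267. 329.] [0.6225 0.1231 0.0839] [0.6254 0.1202 0.078 ]
side carton 0.65 [245. 256.] [ 0.7746 -0.0032  0.0342] [ 0.7974 -0.0249  0.    ]
side oil 0.8 [201. 321.] [0.7498 0.1424 0.0288] [0.7679 0.13   0.    ]
side oil 0.44 [336. 273.] [ 0.5928 -0.0216  0.0852] [ 0.6307 -0.082   0.    ]
side spanner 0.63 [416. 225.] [ 0.5636 -0.2682  0.0034] [ 0.5648 -0.2714  0.    ]
[[-0.84, -0.38, 0.39, 0.3], [-0.55, 0.61, -0.57, 0.45], [-0.02, -0.69, -0.72, 0.75], [0.0, 0.0, 0.0, 1.0]] 48.08546157495183
```

View pics/scene0.png

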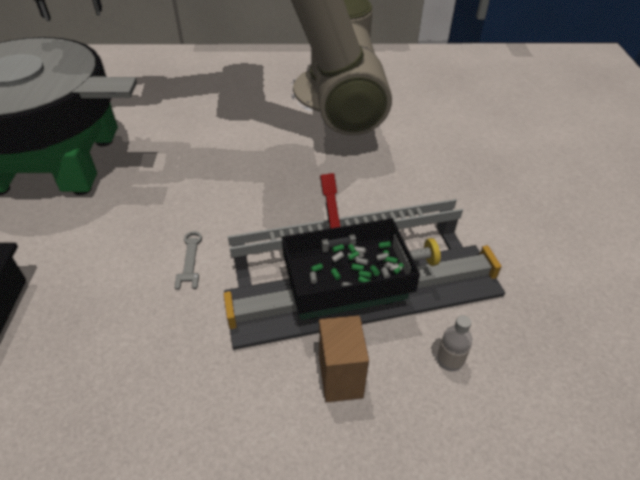

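View pics/side0.png

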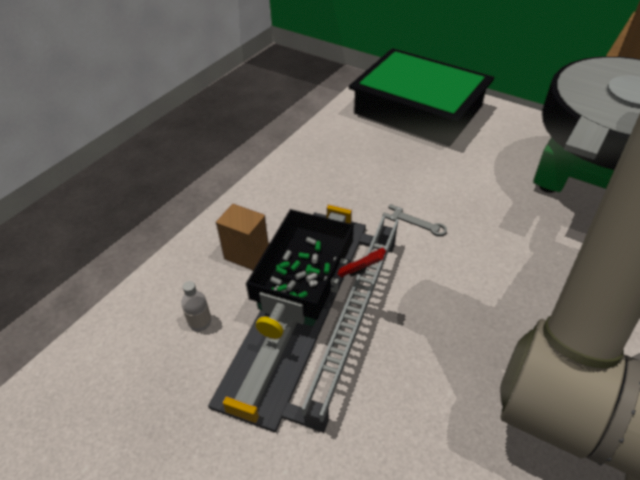

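```bash
cat > b.py <<'E'
from h import *
im=imaging.get_image('scene')
# yaw from the rail/rack edges: straight lines from region
for q in ('station','brake_paddle','buffer_face','deck'):
    for c in ('scene','side'):
        im=imaging.get_image(c); r=models.outline_of(c,q)
        if not r: continue
        m=r[0]['region']; vs,us=np.nonzero(m&(im['depth']>0))
        f=240/np.tan(np.radians(im['fov_y'])/2);T=np.array(im['world_from_camera'])
        d=im['depth'][vs,us]; P=np.c_[(us-im['cx'])/f*d,(vs-im['cy'])/f*d,d]@T[:3,:3].T+T[:3,3]
        print(c,q,round(r[0]['confidence'],2),len(P),np.round(np.percentile(P,[2,50,98],axis=0),3).tolist())
        lo,hi=(.095,.115) if q=='deck' else (.055,.075) if q=='station' else (-1,1)
        Q=P[(P[:,2]>lo)&(P[:,2]<hi)]
        if len(Q)>30:
            rr=cv2.minAreaRect((Q[:,:2]*1000).astype(np.float32)); print('   rect',np.round(rr[0],1),np.round(rr[1],1),round(rr[2],1))
E
python3 b.py
```

```text
scene station 0.85 25877 [[0.508, -0.19, 0.006], [0.642, -0.008, 0.057], [0.732, 0.22, 0.111]]
   rect [617.7   9.3] [183.1 400.1] 13.0
scene brake_paddle 0.86 803 [[0.528, -0.053, 0.075], [0.558, -0.037, 0.123], [0.608, -0.015, 0.155]]
   rect [472.5 -37.7] [277.6  40.8] 2.5
side brake_paddle 0.78 753 [[0.523, -0.129, 0.002], [0.558, -0.032, 0.113], [0.6, -0.016, 0.155]]
   rect [580.4 -96.5] [ 78.1 161. ] 18.5
scene buffer_face 0.56 533 [[0.535, 0.085, 0.0], [0.633, 0.113, 0.085], [0.645, 0.134, 0.1]]
   rect [580.9 121.8] [ 45.5 133.8] 72.4
scene deck 0.68 11409 [[0.544, -0.102, 0.043], [0.646, -0.015, 0.081], [0.728, 0.113, 0.138]]
   rect [627.    4.8] [167. 229.] 12.8
side deck 0.64 9159 [[0.541, -0.105, 0.055], [0.644, -0.005, 0.081], [0.721, 0.121, 0.139]]
   rect [624.2   4.2] [168.6 231.3] 13.6
```

The carriage tray sits at about (350,265) in the scene picture. The red lever is up at (328,185) and the yellow buffer at (433,252). The carton and bottle stand beyond the rail and the spanner lies at (190,260). An unlisted object at the left (50,110) needs a check before I cross.

```bash
cat > c.py <<'E'
from h import *
im=imaging.get_image('scene')
for u,v in [(15,65),(60,60),(100,85),(120,88),(50,110),(75,170),(95,130),(20,120)]: print(u,v,np.round(deproj(im,u,v),3))
im=imaging.get_image('wrist'); print(np.round(im['world_from_camera'],3).tolist(),im['fov_y'])
T=np.array(im['world_from_camera']);s=env.observe();R=np.array(s['tool_rot']);print('cam in tool',R.T@(T[:3,3]-s['position']),'axis',R.T@T[:3,2])
# path numbers: target above paddle in tool axes
print(R.T@(np.array([.541,-.043,.25])-s['position'])*100)
E
python3 c.py
```

```text
15 65 [ 0.292 -0.597  0.216]
60 60 [ 0.255 -0.532  0.207]
100 85 [ 0.345 -0.434  0.206]
120 88 [ 0.354 -0.397  0.205]
50 110 [ 0.412 -0.5    0.198]
75 170 [ 0.411 -0.5    0.072]
95 130 [ 0.284 -0.499  0.072]
20 120 [ 0.438 -0.54   0.196]
[[0.273, -0.926, -0.26, 0.216], [-0.962, -0.262, -0.075, -0.51], [0.001, 0.271, -0.963, 0.374], [0.0, 0.0, 0.0, 1.0]] 63.11471295158358
cam in tool [ 0.06807709 -0.00043807 -0.14252475] axis [-2.70597002e-01  6.61147209e-04  9.62692487e-01]
[ 50.8649025  -36.07658211  -1.86527688]
```

Call:
jog_arm(
  plan="0 0 0 0 0 -4 255;0 0 0 0 0 -4 255;0 0 0 3 -2.1 0 255;0 0 0 3 -2.1 0 255;0 0 0 3 -2.1 0 255;0 0 0 3 -2.1 0 255;0 0 0 3 -2.1 0 255;0 0 0 3 -2.1 0 255;0 0 0 3 -2.1 0 255;0 0 0 3 -2.1 0 255",
  grip_force=60,
)

```text
time_s: 2.68
position: [0.336, -0.3003, 0.3115]
tool_rot: [[0.962, 0.273, 0.0], [0.273, -0.962, -0.0], [0.0, 0.0, -1.0]]
ft_force: [0.6, -0.7, 0.7]
grip_width: 0.0001
gripper_force: 0.0
```

Call:
jog_arm(
  plan="0 0 0 3 -2.1 0 255;0 0 0 3 -2.1 0 255;0 0 0 3 -2.1 0 255;0 0 0 3 -2.1 0 255;0 0 0 3 -2.1 0 255;0 0 0 3 -2.1 0 255;0 0 0 3 -2.1 0 255;0 0 0 3 -2.1 1 255;0 0 2.8 0 0 2 255;0 0 0 0 0 0 255",
)

```text
time_s: 3.52
position: [0.5198, -0.0728, 0.278]
tool_rot: [[0.974, 0.227, -0.006], [0.227, -0.974, 0.002], [-0.005, -0.003, -1.0]]
ft_force: [0.1, -0.3, -0.7]
grip_width: 0.0004
gripper_force: 0.0
```

```bash
cat > d.py <<'E'
from h import *
import sys
im=look('wrist',dict(deck=.069,brake_hinge=.075,brake_paddle=.144,buffer_face=.078))
cv2.imwrite(f'pics/{sys.argv[1]}.png',im['pixels'][:,:,::-1])
f=240/np.tan(np.radians(im['fov_y'])/2);T=np.array(im['world_from_camera'])
vs,us=np.nonzero(im['depth']>0);d=im['depth'][vs,us]
P=np.c_[(us-im['cx'])/f*d,(vs-im['cy'])/f*d,d]@T[:3,:3].T+T[:3,3]
px=im['pixels'][vs,us].astype(int)
red=(px[:,0]>90)&(px[:,1]<60)&(px[:,2]<60); yel=(px[:,0]>120)&(px[:,1]>80)&(px[:,2]<60)
for n,m in (('red',red),('yel',yel)):
    if m.sum()>30: print(n,m.sum(),np.round(np.percentile(P[m],[2,50,98],axis=0),4).tolist())
Q=P[red]; hi=Q[Q[:,2]>.11]; lo=Q[(Q[:,2]<.11)]
if len(hi)>30 and len(lo)>20: a,b=np.median(hi,0),np.median(lo,0);print('lever hi',a,'lo',b,'yaw',np.degrees(np.arctan2(b[1]-a[1],b[0]-a[0])))
rack=P[(abs(P[:,2]-.065)<.004)&(P[:,0]<.6)]
if len(rack)>100: print('rack rect',cv2.minAreaRect((rack[:,:2]*1000).astype(np.float32)))
rim=P[(abs(P[:,2]-.107)<.003)&~red]
if len(rim)>100: print('rim rect',cv2.minAreaRect((rim[:,:2]*1000).astype(np.float32)))
s=env.observe();print(s['time_s'],np.round(s['position'],4),np.round(s['tool_rot'],3).tolist(),np.round(s['ft_force'],2))
E
python3 d.py w1
```

```text
wrist deck 0.6 [286.  23.] [ 0.6542 -0.0158  0.069 ] [ 0.6542 -0.0158  0.069 ]
wrist deck 0.22 [104.  23.] [0.6181 0.1131 0.0988] [0.621  0.1289 0.069 ]
wrist brake_hinge 0.66 [284. 103.] [ 0.5935 -0.0283  0.0854] [ 0.5937 -0.0274  0.075 ]
wrist brake_paddle 0.89 [280. 184.] [ 0.5379 -0.0419  0.144 ] [ 0.5379 -0.0419  0.144 ]
wrist buffer_face 0.58 [102.  24.] [0.6172 0.1138 0.0988] [0.6192 0.1249 0.078 ]
red 2430 [[0.5239, -0.0527, 0.0893], [0.547, -0.0378, 0.1343], [0.5874, -0.0255, 0.1554]]
yel 1976 [[0.577, -0.1996, 0.04], [0.6206, 0.1151, 0.0422], [0.714, 0.2307, 0.0998]]
lever hi [ 0.54152001 -0.03981449  0.14016951] lo [ 0.57855276 -0.03174678  0.09908748] yaw 12.290054637888142
rack rect ((569.9435424804688, -1.71966552734375), (85.14288330078125, 400.4118347167969), 12.841073989868164)
rim rect ((614.424560546875, -23.73082733154297), (95.23986053466797, 178.88546752929688), 12.87752914428711)
3.7667 [ 0.5201 -0.0756  0.2826] [[0.974, 0.225, 0.002], [0.225, -0.974, -0.001], [0.002, 0.001, -1.0]] [ 0.7   0.69 -0.19]
```

View pics/w1.png

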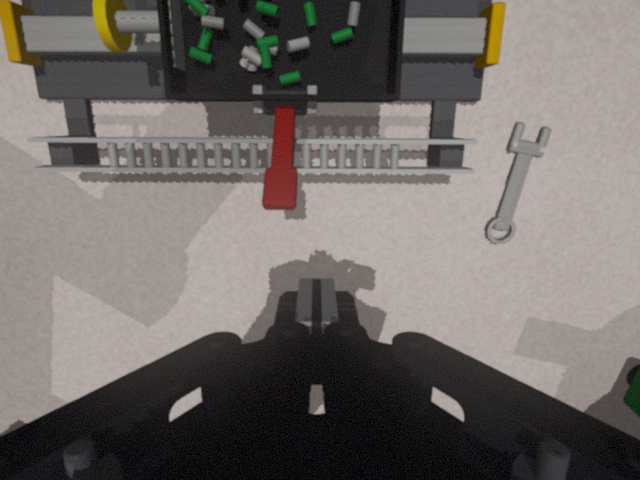

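The lever is centred at about (280,185) in the wrist view, with the paddle at (0.538, -0.042, 0.144). The station yaw is about 12.9°, and the paddle's height and reach fit the geometry given.

Call:
jog_arm(
  plan="0 0 0 1.6 -1.5 2.7 255;0 0 0 1.6 -1.4 3 255;0 0 0 0 0 3 255;0 0 0 0 0 2 255;0 0 0 0 0 1.5 255;0 0 0 0 0 0.6 255;0 0 0 0 0 0 255;0 0 0 0 0 0 255",
)

```text
time_s: 4.43
position: [0.5453, -0.0398, 0.1545]
tool_rot: [[0.974, 0.225, 0.002], [0.225, -0.974, -0.001], [0.002, 0.001, -1.0]]
ft_force: [0.1, -0.4, 0.0]
grip_width: 0.0001
gripper_force: 0.0
```

Call:
jog_arm(
  plan="0 0 0 0 0 0.6 255;0 0 0 -0.3 0 0.5 255;0 0 0 -0.45 0 0.5 255;0 0 0 -0.45 0 0.5 255",
)

```text
time_s: 4.77
position: [0.5338, -0.0423, 0.1332]
tool_rot: [[0.974, 0.226, 0.003], [0.226, -0.974, -0.001], [0.003, 0.002, -1.0]]
ft_force: [1.7, 0.8, 3.5]
grip_width: 0.0002
gripper_force: 2.0
```

Call:
jog_arm(
  plan="0 0 0 -0.35 0 0.5 255;0 0 0 -0.35 0 0.5 255;0 0 0 -0.25 0 0.5 255;0 0 0 -0.2 0 0.5 255",
)

```text
time_s: 5.1
position: [0.5213, -0.0444, 0.1116]
tool_rot: [[0.974, 0.226, -0.001], [0.226, -0.974, 0.0], [-0.001, -0.001, -1.0]]
ft_force: [-0.5, 0.8, -0.1]
grip_width: -0.0
gripper_force: 0.0
```

Call:
jog_arm(
  plan="0 0 0 -0.15 0 0.5 255;0 0 0 -0.1 0 0.4 255;0 0 0 0 0 0 255;0 0 0 0 0 0 255",
)

```text
time_s: 5.43
position: [0.5195, -0.045, 0.1031]
tool_rot: [[0.974, 0.226, -0.001], [0.226, -0.974, 0.0], [-0.0, -0.0, -1.0]]
ft_force: [-0.5, -0.2, 0.5]
grip_width: -0.0001
gripper_force: 0.0
```

```bash
cat > e.py <<'E'
from h import *
import sys
im=look(sys.argv[1],dict(deck=.069,brake_paddle=.08,buffer_face=.078))
cv2.imwrite(f'pics/{sys.argv[2]}.png',im['pixels'][:,:,::-1])
s=env.observe();print(s['time_s'],np.round(s['position'],4),np.round(s['ft_force'],2))
E
python3 e.py side s1
```

```text
side deck 0.86 [306. 268.] [ 0.6486 -0.0146  0.0703] [ 0.6493 -0.0155  0.069 ]
side brake_paddle 0.93 [391. 279.] [ 0.5115 -0.056   0.0892] [ 0.5145 -0.0631  0.08  ]
side buffer_face 0.78 [268. 330.] [0.623  0.122  0.0788] [0.6234 0.1216 0.078 ]
5.6333 [ 0.5197 -0.0451  0.1035] [ 0.54  0.17 -1.14]
```

The lever has snapped over, and its paddle reads about 0.089 m high. I'll lift clear and check from above whether the foot is seated or riding on a rung.

Call:
jog_arm(
  plan="0 0 0 0 0 -2.5 255;0 0 0 0 0 -3.5 255;0 0 0 0 0 -3.5 255;0 0 0 0 0 -2.5 255;0 0 0 0 0 0 255;0 0 0 0 0 0 255",
)

```text
time_s: 6.13
position: [0.5198, -0.0451, 0.2245]
tool_rot: [[0.974, 0.226, 0.003], [0.226, -0.974, -0.001], [0.003, 0.002, -1.0]]
ft_force: [-0.6, 0.5, -0.5]
grip_width: 0.0
gripper_force: 0.0
```

```bash
cat >> d.py <<'E'
print('paddle cloud z along X from deck:')
X=np.array([.975,.2224]); dk=np.array([.652,-.0155])
r=(Q[:,:2]-dk)@X
for a in np.arange(-.17,-.07,.01):
    m=(r>a)&(r<a+.01)
    if m.sum()>10: print(round(a+.005,3),m.sum(),np.round(np.median(Q[m,2]),4))
E
python3 d.py w2; python3 e.py side s2
```

```text
wrist deck 0.86 [316.  19.] [ 0.6524 -0.0145  0.0693] [ 0.6524 -0.0144  0.069 ]
wrist brake_hinge 0.88 [319. 109.] [ 0.5948 -0.0295  0.0853] [ 0.5952 -0.0295  0.075 ]
wrist brake_paddle 0.55 [317. 234.] [ 0.5088 -0.0482  0.0902] [ 0.5238 -0.0445  0.144 ]
wrist buffer_face 0.62 [101.  16.] [0.6176 0.1141 0.0989] [0.6201 0.1252 0.078 ]
red 1402 [[0.4952, -0.0573, 0.0803], [0.5647, -0.035, 0.0834], [0.5858, -0.0248, 0.0913]]
yel 1649 [[0.5788, -0.2002, 0.0403], [0.6738, -0.1872, 0.0427], [0.7112, 0.2173, 0.1001]]
rack rect ((569.4021606445312, -1.780487060546875), (84.20498657226562, 401.0931396484375), 12.745891571044922)
rim rect ((624.909912109375, -21.407066345214844), (61.24908447265625, 178.9462127685547), 13.114567756652832)
6.3833 [ 0.5191 -0.045   0.2222] [[0.974, 0.226, -0.002], [0.226, -0.974, 0.001], [-0.002, -0.001, -1.0]] [ 0.49 -0.32  0.71]
paddle cloud z along X from deck:
-0.165 33 0.0916
-0.155 33 0.0906
-0.145 22 0.0891
-0.135 60 0.0879
-0.125 25 0.0871
-0.115 78 0.0864
-0.105 166 0.0851
-0.095 273 0.0841
-0.085 299 0.0828
-0.075 328 0.0817
side deck 0.94 [308. 269.] [ 0.6336 -0.0016  0.0898] [ 0.6443 -0.0158  0.069 ]
side brake_paddle 0.95 [391. 282.] [ 0.5083 -0.0504  0.0896] [ 0.5114 -0.0577  0.08  ]
side buffer_face 0.98 [268. 330.] [0.6209 0.1221 0.0822] [0.6229 0.12   0.078 ]
6.5833 [ 0.5194 -0.0451  0.2229] [0.85 0.2  0.22]
```

The lever cloud slopes about 7° (paddle at 0.090 m), so the foot is riding on a rung at about 0.69 rad. A gentle push on the buffer will nudge the carriage until it seats. I'll go to the buffer next and turn the tool 90°.

Call:
jog_arm(
  plan="0 0 0 2.28 -2.97 0 255;0 0 0 2.28 -2.97 0 255;0 0 0 2.28 -2.97 0 255;0 0 0 2.28 -2.97 0 255;0 0 0 2.28 -2.97 0 255;0 0 0 2.28 -2.97 0 255;0 0 7 0 0 0 255;0 0 7 0 0 0 255;0 0 7 0 0 0 255;0 0 7 0 0 0 255",
)

```text
time_s: 7.42
position: [0.6125, 0.1598, 0.2228]
tool_rot: [[0.965, -0.263, -0.001], [-0.263, -0.965, -0.0], [-0.001, 0.0, -1.0]]
ft_force: [0.3, 0.2, 0.5]
grip_width: -0.0004
gripper_force: 0.0
```

Call:
jog_arm(
  plan="0 0 7 0 0 0 255;0 0 7 0 0 0 255;0 0 7 0 0 0 255;0 0 7 0 0 0 255;0 0 7 0 0 0 255;0 0 7 0 0 0 255;0 0 7 0 0 0 255;0 0 7 0 0 0 255;0 0 6.2 0 0 0 255;0 0 0 0 0 0 255",
)

```text
time_s: 8.25
position: [0.6126, 0.1288, 0.222]
tool_rot: [[0.264, -0.964, -0.0], [-0.964, -0.264, 0.02], [-0.019, -0.005, -1.0]]
ft_force: [-0.5, -1.1, -1.0]
grip_width: 0.0002
gripper_force: 0.0
```

```bash
python3 d.py w3 | head -12
```

```text
wrist buffer_face 0.76 [305. 205.] [0.6229 0.1209 0.0993] [0.6223 0.1258 0.078 ]
red 1427 [[0.4926, -0.0452, 0.0807], [0.5189, -0.0366, 0.0881], [0.5813, -0.0241, 0.0922]]
yel 642 [[0.6058, 0.1092, 0.0857], [0.6254, 0.1166, 0.0976], [0.6424, 0.1235, 0.1006]]
rack rect ((550.3257446289062, 83.2208251953125), (85.68596649169922, 226.90122985839844), 12.864668846130371)
rim rect ((641.1439208984375, 34.66838836669922), (118.52872467041016, 76.85655212402344), 12.931846618652344)
8.5 [0.6124 0.1323 0.2224] [[0.27, -0.963, 0.0], [-0.963, -0.27, 0.021], [-0.02, -0.006, -1.0]] [ 0.57 -0.41 -0.01]
paddle cloud z along X from deck:
-0.165 68 0.0914
-0.155 262 0.0909
-0.145 250 0.0896
-0.135 228 0.0883
-0.125 117 0.0873
```

View pics/w3.png

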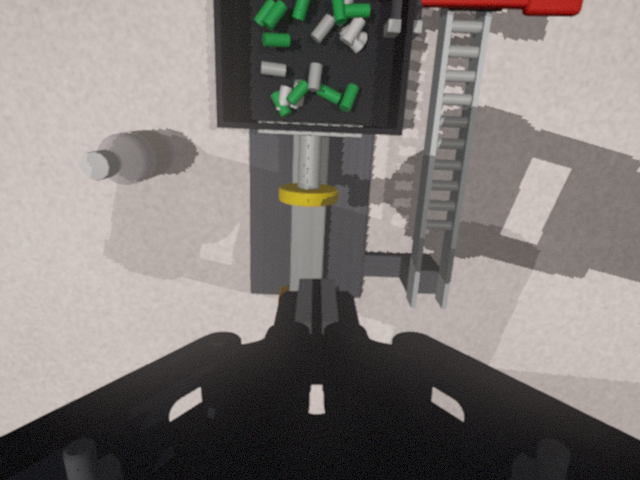

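The wrist view shows the buffer at (308,195). The last joint seems to have hit its range near the end of the turn, which shifted and tilted the pose. I'll check, then turn the other way.

```bash
python3 -c "
from h import *
s=env.observe();print(np.round(s['q'],1))"
```

```text
[  0.9  29.9  62.3   1.2  87.8 165.2]
```

Call:
jog_arm(
  plan="0 0 -7 0 0 0 255;0 0 -7 0 0 0 255;0 0 -7 0 0 0 255;0 0 -7 0 0 0 255;0 0 -7 0 0 0 255;0 0 -7 0 0 0 255;0 0 -7 0 0 0 255;0 0 -7 0 0 0 255;0 0 -7 0 0 0 255;0 0 -7 0 0 0 255",
)

```text
time_s: 9.33
position: [0.6124, 0.1325, 0.2224]
tool_rot: [[0.998, -0.07, 0.0], [-0.07, -0.997, 0.02], [-0.001, -0.02, -1.0]]
ft_force: [0.2, 0.9, 0.0]
grip_width: -0.0004
gripper_force: 0.0
```

Call:
jog_arm(
  plan="0 0 -7 0 0 0 255;0 0 -7 0 0 0 255;0 0 -7 0 0 0 255;0 0 -7 0 0 0 255;0 0 -7 0 0 0 255;0 0 -7 0 0 0 255;0 0 -7 0 0 0 255;0 0 -7 0 0 0 255;0 0 -7 0 0 0 255;0 0 -7 0 0 0 255",
)

```text
time_s: 10.17
position: [0.6123, 0.1325, 0.2224]
tool_rot: [[0.407, 0.914, 0.0], [0.913, -0.406, 0.02], [0.019, -0.008, -1.0]]
ft_force: [-0.2, -0.9, -0.1]
grip_width: 0.0001
gripper_force: 0.0
```

Call:
jog_arm(
  plan="0 0 -7 0 0 0 255;0 0 -7 0 0 0 255;0 0 -7 0 0 0 255;0 0 -7 0 0 0 255;0 0 -7 0 0 0 255;0 0 -2.15 0 0 0 255;0 0 0 0 0 0 255;0 0 0 0 0 0 255",
)

```text
time_s: 10.83
position: [0.6124, 0.1323, 0.2225]
tool_rot: [[-0.22, 0.976, 0.001], [0.975, 0.22, 0.02], [0.02, 0.005, -1.0]]
ft_force: [1.0, -0.3, 0.4]
grip_width: 0.0001
gripper_force: 0.0
```

```bash
cat > p.py <<'E'
from h import *
from scipy.spatial.transform import Rotation as Ro
import sys
s=env.observe();R=np.array(s['tool_rot']);p=np.array(s['position'])
yaw=np.radians(float(sys.argv[1])); t=np.array([float(a) for a in sys.argv[2:5]])
c,n=np.cos(yaw),np.sin(yaw); Rt=np.array([[c,n,0],[n,-c,0],[0,0,-1]])
print('turn',np.round(Ro.from_matrix(R.T@Rt).as_rotvec(degrees=True),2),'then shift cm',np.round(Rt.T@(t-p)*100,2),np.round(p,4),np.round(s['q'],1),s['time_s'],np.round(s['ft_force'],2))
E
python3 p.py 102.85 .6131 .159 .066
```

```text
turn [ 0.29 -1.13 -0.15] then shift cm [ 2.58  0.66 15.65] [0.6124 0.1323 0.2225] [  0.9  29.9  62.3   1.2  87.8 -11.9] 10.8333 [ 1.   -0.29  0.36]
```

Call:
jog_arm(
  plan="0.3 -1.1 -0.15 0 0 0 255;0 0 0 2.6 0.8 2 255;0 0 0 0 0 4 255;0 0 0 0 0 4 255;0 0 0 0 0 3.5 255;0 0 0 0 0 2.1 255;0 0 0 0 0 0 255;0 0 0 0 0 0 255",
)

```text
time_s: 11.5
position: [0.6143, 0.1592, 0.0664]
tool_rot: [[-0.223, 0.975, -0.001], [0.975, 0.223, -0.0], [0.0, -0.001, -1.0]]
ft_force: [-0.2, -0.7, 0.7]
grip_width: 0.0002
gripper_force: 0.0
```

Call:
jog_arm(
  plan="0 0 0 -1 0 0 255;0 0 0 -0.7 0 0 255;0 0 0 -0.2 0 0 255;0 0 0 -0.1 0 0 255;0 0 0 -0.1 0 0 255;0 0 0 0 0 0 255",
)

```text
time_s: 12.0
position: [0.6192, 0.1383, 0.0669]
tool_rot: [[-0.223, 0.975, 0.0], [0.975, 0.223, 0.001], [0.001, 0.0, -1.0]]
ft_force: [0.4, -0.2, -0.1]
grip_width: -0.0
gripper_force: 0.0
```

```bash
python3 p.py 102.85 .6225 .1205 .066; python3 e.py side s3
```

```text
turn [ 0.02 -0.03  0.02] then shift cm [-1.81 -0.07  0.09] [0.6192 0.1383 0.0669] [  1.9  38.6  73.    0.   68.3 -11. ] 12.0 [ 0.42 -0.16 -0.13]
side buffer_face 0.57 [269. 331.] [0.6017 0.1414 0.1172] [0.6206 0.1223 0.078 ]
12.2 [0.619  0.1387 0.0665] [0.18 0.02 0.35]
```

View pics/s3.png

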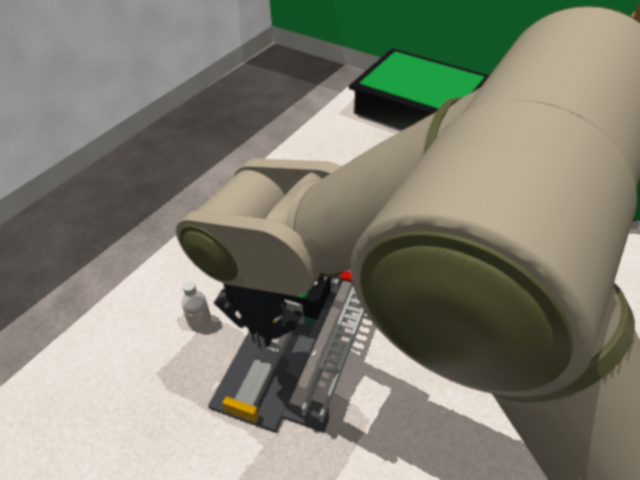

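The arm hides the buffer in the side view, with the gripper standing in front of it at about (265,320). I'll advance in small steps, watching the force.

Call:
jog_arm(
  plan="0 0 0 -0.15 0 0 255;0 0 0 -0.15 0 0 255;0 0 0 -0.1 0 0 255;0 0 0 -0.1 0 0 255;0 0 0 -0.05 0 0 255;0 0 0 -0.05 0 0 255;0 0 0 0 0 0 255",
)

```text
time_s: 12.78
position: [0.6204, 0.1326, 0.0665]
tool_rot: [[-0.223, 0.975, -0.0], [0.975, 0.223, 0.001], [0.001, -0.0, -1.0]]
ft_force: [0.5, 0.3, 1.1]
grip_width: 0.0004
gripper_force: 0.0
```

Call:
jog_arm(
  plan="0 0 0 -0.05 0 0 255;0 0 0 -0.05 0 0 255;0 0 0 0 0 0 255",
)

```text
time_s: 13.03
position: [0.6205, 0.1321, 0.0665]
tool_rot: [[-0.223, 0.975, -0.001], [0.975, 0.223, 0.001], [0.001, -0.0, -1.0]]
ft_force: [-0.2, 2.6, 0.6]
grip_width: -0.0001
gripper_force: 1.5
```

Call:
jog_arm(
  plan="0 0 0 -0.05 0 0 255;0 0 0 -0.05 0 0 255;0 0 0 0 0 0 255",
)

```text
time_s: 13.28
position: [0.6207, 0.1315, 0.0665]
tool_rot: [[-0.223, 0.975, -0.001], [0.975, 0.223, 0.002], [0.002, -0.0, -1.0]]
ft_force: [-1.4, 6.7, 0.8]
grip_width: -0.0003
gripper_force: 3.0
```

Call:
jog_arm(
  plan="0 0 0 -0.05 0 0 255;0 0 0 0 0 0 255;0 0 0 0 0 0 255",
)

```text
time_s: 13.53
position: [0.6208, 0.1308, 0.0665]
tool_rot: [[-0.223, 0.975, -0.001], [0.975, 0.223, 0.001], [0.001, -0.0, -1.0]]
ft_force: [-0.8, 4.3, 0.8]
grip_width: 0.0001
gripper_force: 2.4
```

Call:
jog_arm(
  plan="0 0 0 -0.05 0 0 255;0 0 0 0 0 0 255;0 0 0 0 0 0 255",
)

```text
time_s: 13.78
position: [0.621, 0.13, 0.0665]
tool_rot: [[-0.223, 0.975, -0.0], [0.975, 0.223, 0.001], [0.001, -0.0, -1.0]]
ft_force: [-0.6, 4.6, 0.9]
grip_width: -0.0001
gripper_force: 2.2
```

Call:
jog_arm(
  plan="0 0 0 -0.05 0 0 255;0 0 0 -0.05 0 0 255;0 0 0 -0.05 0 0 255;0 0 0 0 0 0 255",
)

```text
time_s: 14.12
position: [0.6215, 0.1278, 0.0665]
tool_rot: [[-0.223, 0.975, -0.0], [0.975, 0.223, -0.0], [-0.0, -0.0, -1.0]]
ft_force: [-1.0, 0.8, 0.7]
grip_width: 0.0002
gripper_force: 0.6
```

Call:
jog_arm(
  plan="0 0 0 -0.05 0 0 255;0 0 0 -0.05 0 0 255;0 0 0 0 0 0 255",
)

```text
time_s: 14.37
position: [0.6218, 0.1269, 0.0665]
tool_rot: [[-0.223, 0.975, -0.0], [0.975, 0.223, 0.0], [0.0, -0.0, -1.0]]
ft_force: [0.3, -0.6, 0.1]
grip_width: -0.0002
gripper_force: 0.0
```

Call:
jog_arm(
  plan="0 0 0 -0.05 0 0 255;0 0 0 -0.05 0 0 255;0 0 0 0 0 0 255",
)

```text
time_s: 14.62
position: [0.6219, 0.1261, 0.0665]
tool_rot: [[-0.223, 0.975, -0.0], [0.975, 0.223, 0.0], [0.0, -0.0, -1.0]]
ft_force: [-0.3, -0.7, -0.3]
grip_width: -0.0002
gripper_force: 0.0
```

Call:
jog_arm(
  plan="0 0 0 -0.05 0 0 255;0 0 0 -0.05 0 0 255;0 0 0 0 0 0 255",
)

```text
time_s: 14.87
position: [0.6221, 0.1252, 0.0665]
tool_rot: [[-0.223, 0.975, -0.0], [0.975, 0.223, 0.0], [0.001, -0.0, -1.0]]
ft_force: [0.1, 0.5, -1.0]
grip_width: -0.0003
gripper_force: 0.0
```

```bash
python3 e.py scene c2
python3 - <<'E'
from h import *
im=imaging.get_image('scene');f=240/np.tan(np.radians(im['fov_y'])/2);T=np.array(im['world_from_camera'])
vs,us=np.nonzero(im['depth']>0);d=im['depth'][vs,us]
P=np.c_[(us-im['cx'])/f*d,(vs-im['cy'])/f*d,d]@T[:3,:3].T+T[:3,3]
px=im['pixels'][vs,us].astype(int);Q=P[(px[:,0]>80)&(px[:,1]<60)&(px[:,2]<60)&(P[:,0]<.62)&(abs(P[:,1])<.1)]
r=(Q[:,:2]-[.652,-.0155])@[.975,.2224]
for a in np.arange(-.17,-.07,.01):
    m=(r>a)&(r<a+.01)
    if m.sum()>5: print(round(a+.005,3),m.sum(),np.round(np.percentile(Q[m,2],80),4))
E
```

```text
scene deck 0.8 [342. 270.] [ 0.6528 -0.0212  0.0694] [ 0.6524 -0.0212  0.069 ]
scene brake_paddle 0.77 [317. 203.] [ 0.5097 -0.0577  0.0781] [ 0.5119 -0.0577  0.08  ]
scene brake_paddle 0.44 [190. 258.] [ 0.5697 -0.2754  0.0062] [ 0.6363 -0.2525  0.08  ]
scene buffer_face 0.71 [432. 254.] [0.6418 0.1125 0.0928] [0.6283 0.1171 0.078 ]
15.0667 [0.6221 0.1254 0.0665] [-0.8  -0.69  0.36]
-0.155 42 0.0801
-0.145 45 0.0804
-0.135 47 0.0803
-0.125 41 0.0805
-0.115 32 0.0807
-0.105 36 0.0809
-0.095 44 0.0808
-0.085 26 0.0801
```

The lever is now level at 0.080 m, so the foot has seated. I'll find the face again and load it.

Call:
jog_arm(
  plan="0 0 0 -0.05 0 0 255;0 0 0 -0.05 0 0 255;0 0 0 0 0 0 255",
)

```text
time_s: 15.37
position: [0.6223, 0.1243, 0.0665]
tool_rot: [[-0.223, 0.975, -0.0], [0.975, 0.223, 0.001], [0.001, -0.0, -1.0]]
ft_force: [-0.3, 0.0, 0.3]
grip_width: -0.0003
gripper_force: 0.0
```

Call:
jog_arm(
  plan="0 0 0 -0.05 0 0 255;0 0 0 -0.05 0 0 255;0 0 0 0 0 0 255",
)

```text
time_s: 15.62
position: [0.6224, 0.1237, 0.0665]
tool_rot: [[-0.223, 0.975, -0.0], [0.975, 0.223, 0.001], [0.001, -0.0, -1.0]]
ft_force: [-0.5, 1.6, 0.6]
grip_width: -0.0
gripper_force: 1.2
```

Call:
jog_arm(
  plan="0 0 0 -0.05 0 0 255;0 0 0 0 0 0 255;0 0 0 0 0 0 255",
)

```text
time_s: 15.87
position: [0.6225, 0.1233, 0.0665]
tool_rot: [[-0.223, 0.975, -0.0], [0.975, 0.223, 0.001], [0.001, -0.0, -1.0]]
ft_force: [-0.9, 4.4, 0.3]
grip_width: -0.0
gripper_force: 2.1
```

Call:
jog_arm(
  plan="0 0 0 -0.05 0 0 255;0 0 0 -0.05 0 0 255;0 0 0 0 0 0 255",
)

```text
time_s: 16.12
position: [0.6227, 0.1226, 0.0665]
tool_rot: [[-0.223, 0.975, -0.001], [0.975, 0.223, 0.002], [0.002, -0.0, -1.0]]
ft_force: [-1.5, 6.7, 1.3]
grip_width: 0.0004
gripper_force: 3.4
```

Call:
jog_arm(
  plan="0 0 0 -0.05 0 0 255;0 0 0 0 0 0 255;0 0 0 0 0 0 255",
)

```text
time_s: 16.37
position: [0.6227, 0.1224, 0.0665]
tool_rot: [[-0.223, 0.975, -0.001], [0.975, 0.223, 0.002], [0.002, -0.0, -1.0]]
ft_force: [-1.2, 6.4, 0.8]
grip_width: 0.0001
gripper_force: 3.8
```

Call:
jog_arm(
  plan="0 0 0 -0.05 0 0 255;0 0 0 0 0 0 255;0 0 0 0 0 0 255",
)

```text
time_s: 16.62
position: [0.6228, 0.1221, 0.0665]
tool_rot: [[-0.224, 0.975, -0.001], [0.975, 0.224, 0.002], [0.002, -0.0, -1.0]]
ft_force: [-1.4, 7.1, -0.3]
grip_width: -0.0002
gripper_force: 4.4
```

Call:
jog_arm(
  plan="0 0 0 -0.05 0 0 255;0 0 0 0 0 0 255;0 0 0 0 0 0 255",
)

```text
time_s: 16.87
position: [0.6228, 0.1219, 0.0665]
tool_rot: [[-0.224, 0.975, -0.001], [0.975, 0.224, 0.003], [0.003, -0.0, -1.0]]
ft_force: [-1.5, 10.0, 2.1]
grip_width: -0.0001
gripper_force: 4.9
```

Call:
jog_arm(
  plan="0 0 0 -0.05 0 0 255;0 0 0 -0.05 0 0 255;0 0 0 0 0 0 255;0 0 0 0 0 0 255",
)

```text
time_s: 17.2
position: [0.623, 0.1214, 0.0665]
tool_rot: [[-0.224, 0.975, -0.001], [0.975, 0.224, 0.003], [0.004, -0.0, -1.0]]
ft_force: [-2.3, 12.7, 1.5]
grip_width: -0.0001
gripper_force: 6.1
```

```bash
cat > f.py <<'E'
from h import *
F=[]
for i in range(4): imaging.get_image('scene'); F.append(env.observe()['ft_force'])
F=np.array(F); print(np.round(F@[-.2224,.975,0],2), env.observe()['time_s'],np.round(env.observe()['position'],4))
E
python3 f.py
```

```text
[12.   12.23 12.17 12.27] 17.4 [0.6229 0.1214 0.0665]
```

One more millimetre of command, then a hold of about 2.3 s.

Call:
jog_arm(
  plan="0 0 0 -0.07 0 0 255;0 0 0 0 0 0 255;0 0 0 0 0 0 255",
)

```text
time_s: 17.65
position: [0.623, 0.121, 0.0665]
tool_rot: [[-0.224, 0.975, -0.001], [0.975, 0.224, 0.004], [0.004, -0.0, -1.0]]
ft_force: [-2.3, 14.3, 1.3]
grip_width: 0.0003
gripper_force: 6.9
```

```bash
python3 f.py
```

```text
[14.47 14.18 14.29 14.13] 17.85 [0.623  0.1211 0.0665]
```

Call:
jog_arm(
  plan="0 0 0 0 0 0 255;0 0 0 0 0 0 255;0 0 0 0 0 0 255;0 0 0 0 0 0 255;0 0 0 0 0 0 255;0 0 0 0 0 0 255;0 0 0 0 0 0 255;0 0 0 0 0 0 255;0 0 0 0 0 0 255;0 0 0 0 0 0 255",
)

```text
time_s: 18.68
position: [0.623, 0.1211, 0.0665]
tool_rot: [[-0.224, 0.975, -0.001], [0.975, 0.224, 0.004], [0.004, -0.0, -1.0]]
ft_force: [-2.0, 13.7, 0.7]
grip_width: -0.0001
gripper_force: 6.9
```

Call:
jog_arm(
  plan="0 0 0 0 0 0 255;0 0 0 0 0 0 255;0 0 0 0 0 0 255;0 0 0 0 0 0 255;0 0 0 0 0 0 255;0 0 0 0 0 0 255;0 0 0 0 0 0 255;0 0 0 0 0 0 255;0 0 0 0 0 0 255;0 0 0 0 0 0 255",
)

```text
time_s: 19.52
position: [0.623, 0.1211, 0.0665]
tool_rot: [[-0.224, 0.975, -0.001], [0.975, 0.224, 0.004], [0.004, -0.0, -1.0]]
ft_force: [-2.0, 14.1, 1.7]
grip_width: -0.0004
gripper_force: 6.9
```

Call:
jog_arm(
  plan="0 0 0 0 0 0 255;0 0 0 0 0 0 255;0 0 0 0 0 0 255;0 0 0 0 0 0 255;0 0 0 0 0 0 255;0 0 0 0 0 0 255",
)

```text
time_s: 20.02
position: [0.623, 0.1211, 0.0665]
tool_rot: [[-0.224, 0.975, -0.001], [0.975, 0.224, 0.004], [0.004, -0.0, -1.0]]
ft_force: [-2.5, 14.3, 1.6]
grip_width: -0.0001
gripper_force: 6.9
```

Call:
jog_arm(
  plan="0 0 0 0.2 0 0 255;0 0 0 0.5 0 0 255;0 0 0 1.5 0 0 255;0 0 0 1.5 0 -1 255;0 0 0 0 0 -4 255;0 0 0 0 0 -4 255;0 0 0 0 0 -4 255;0 0 7 0 0 -2 255;0 0 7 0 0 0 255;0 0 7 0 0 0 255",
)

```text
time_s: 20.85
position: [0.6154, 0.1559, 0.2193]
tool_rot: [[0.146, 0.989, 0.004], [0.989, -0.146, 0.0], [0.001, 0.004, -1.0]]
ft_force: [-0.6, 0.2, -1.0]
grip_width: -0.0004
gripper_force: 0.0
```

Call:
jog_arm(
  plan="0 0 7 0 0 0 255;0 0 7 0 0 0 255;0 0 7 0 0 0 255;0 0 7 0 0 0 255;0 0 7 0 0 0 255;0 0 7 0 0 0 255;0 0 7 0 0 0 255;0 0 7 0 0 0 255;0 0 7 0 0 0 255;0 0 6 0 0 0 255",
)

```text
time_s: 21.68
position: [0.615, 0.1558, 0.2174]
tool_rot: [[0.976, 0.218, 0.0], [0.218, -0.976, 0.0], [0.0, -0.0, -1.0]]
ft_force: [-0.4, -0.9, 0.3]
grip_width: 0.0
gripper_force: 0.0
```

```bash
python3 p.py 12.85 .50 -.06 .21; python3 e.py scene c3
```

```text
turn [-0.   -0.02 -0.28] then shift cm [-16.01  18.48   0.74] [0.615  0.1558 0.2174] [ 3.5 31.  61.1  0.  87.9 81. ] 21.6833 [-0.4  -0.86  0.27]
scene deck 0.98 [342. 269.] [ 0.6508 -0.022   0.069 ] [ 0.6508 -0.022   0.069 ]
scene deck 0.38 [339. 376.] [ 0.8324 -0.0338  0.071 ] [ 0.8313 -0.0337  0.069 ]
scene brake_paddle 0.96 [317. 201.] [ 0.5075 -0.058   0.0793] [ 0.5083 -0.058   0.08  ]
scene buffer_face 0.7 [430. 253.] [0.6408 0.1103 0.0941] [0.626  0.1153 0.078 ]
21.8833 [0.6152 0.1554 0.217 ] [-0.2  -0.86 -0.42]
```

The brake held 14 N for over two seconds without moving. Now over the paddle with the gripper half open, to pinch it.

Call:
jog_arm(
  plan="0 0 0 -2.5 3.06 0 90;0 0 0 -2.5 3.06 0 90;0 0 0 -2.5 3.06 0 90;0 0 0 -2.5 3.06 0 90;0 0 0 -2.5 3.06 0 90;0 0 -0.3 -2.6 3.06 0 90;0 0 0 0 0 2 90;0 0 0 0 0 2 90;0 0 0 0 0 0 90;0 0 0 0 0 0 90",
  grip_force=30,
)

```text
time_s: 22.72
position: [0.5089, -0.0576, 0.1765]
tool_rot: [[0.973, 0.23, -0.002], [0.23, -0.973, 0.001], [-0.001, -0.001, -1.0]]
ft_force: [0.2, -0.5, 1.2]
grip_width: 0.0554
gripper_force: 0.0
```

```bash
python3 d.py w4; python3 p.py 12.85 .509 -.057 .058
```

```text
wrist brake_hinge 0.62 [318.  83.] [ 0.5954 -0.0376  0.0849] [ 0.5963 -0.0374  0.075 ]
wrist brake_paddle 0.88 [316. 230.] [ 0.5102 -0.0568  0.0797] [ 0.5277 -0.0527  0.144 ]
red 3813 [[0.4962, -0.0667, 0.078], [0.5464, -0.0481, 0.0796], [0.5865, -0.0347, 0.0811]]
yel 533 [[0.6694, -0.202, 0.0404], [0.6781, -0.1961, 0.0421], [0.6869, -0.1907, 0.0435]]
rack rect ((572.9683837890625, -19.038070678710938), (83.24791717529297, 365.966796875), 12.819358825683594)
rim rect ((613.6251220703125, -33.399200439453125), (35.151309967041016, 178.85452270507812), 13.256950378417969)
22.9667 [ 0.5096 -0.0576  0.1774] [[0.973, 0.229, 0.001], [0.229, -0.973, -0.0], [0.001, 0.0, -1.0]] [-0.17 -0.48 -0.03]
paddle cloud z along X from deck:
-0.165 146 0.0793
-0.155 285 0.0793
-0.145 317 0.0795
-0.135 411 0.0794
-0.125 370 0.0795
-0.115 389 0.0797
-0.105 410 0.0797
-0.095 424 0.0797
-0.085 466 0.0796
-0.075 470 0.0798
turn [ 0.02 -0.07  0.41] then shift cm [-0.05 -0.07 11.94] [ 0.5096 -0.0576  0.1774] [-19.7  20.8  85.4   0.   73.6  57. ] 22.9667 [-0.17 -0.48 -0.03]
```

View pics/w4.png

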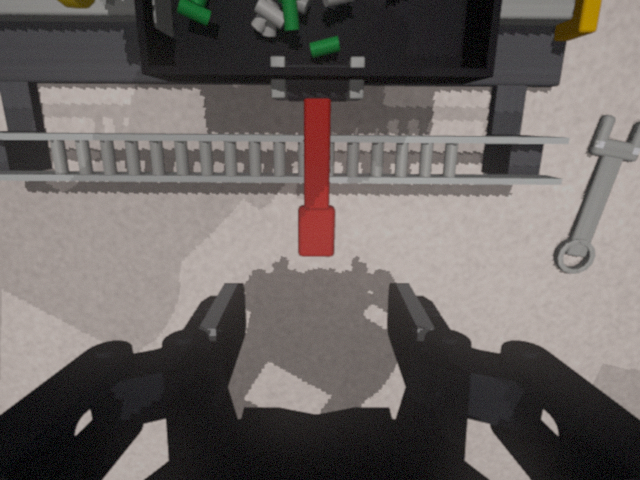

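The level paddle at (317,232) is centred between the open fingers at (225,310) and (410,310). I'll go down and pinch.

Call:
jog_arm(
  plan="0 0 0.4 0 -0.1 3.5 90;0 0 0 0 0 3.5 90;0 0 0 0 0 3 90;0 0 0 0 0 1.9 90;0 0 0 0 0 0 90;0 0 0 0 0 0 150;0 0 0 0 0 0 150;0 0 0 0 0 0 255;0 0 0 0 0 0 255;0 0 0 0 0 0 255",
)

```text
time_s: 23.8
position: [0.5098, -0.057, 0.0587]
tool_rot: [[0.975, 0.222, 0.003], [0.222, -0.975, -0.0], [0.003, 0.001, -1.0]]
ft_force: [0.9, 1.0, 3.0]
grip_width: 0.0235
gripper_force: 32.7
```

Call:
jog_arm(
  plan="0 0 0 0 0 0 255;0 0 0 0 0 0 255;0 0 0 0 0 0 255",
)

```text
time_s: 24.05
position: [0.5098, -0.057, 0.0583]
tool_rot: [[0.975, 0.221, 0.002], [0.221, -0.975, -0.0], [0.002, 0.001, -1.0]]
ft_force: [2.5, 0.5, 7.0]
grip_width: 0.0233
gripper_force: 33.0
```

Call:
jog_arm(
  plan="0 0 0 0.03 0 -0.78 255;0 0 0 0.1 0 -0.78 255;0 0 0 0.17 0 -0.77 255;0 0 0 0.24 0 -0.75 255",
)

```text
time_s: 24.38
position: [0.5136, -0.0556, 0.0881]
tool_rot: [[0.975, 0.221, -0.003], [0.221, -0.975, 0.001], [-0.002, -0.001, -1.0]]
ft_force: [1.4, -2.7, -7.9]
grip_width: 0.0233
gripper_force: 30.1
```

Call:
jog_arm(
  plan="0 0 0 0.3 0 -0.72 255;0 0 0 0.36 0 -0.7 255;0 0 0 0.42 0 -0.66 255;0 0 0 0.48 0 -0.62 255;0 0 0 0.5 0 -0.5 255;0 0 0 0 0 0 255",
)

```text
time_s: 24.88
position: [0.5355, -0.0509, 0.1219]
tool_rot: [[0.975, 0.222, 0.002], [0.222, -0.975, -0.0], [0.002, 0.0, -1.0]]
ft_force: [-2.3, 0.5, 5.4]
grip_width: 0.0234
gripper_force: 32.1
```

```bash
python3 e.py scene c4;python3 p.py 12.85 .509 -.057 .058
```

```text
scene deck 0.72 [344. 270.] [ 0.6519 -0.0183  0.0693] [ 0.6517 -0.0183  0.069 ]
scene brake_paddle 0.8 [320. 184.] [ 0.5357 -0.0532  0.1401] [ 0.4639 -0.0514  0.08  ]
scene buffer_face 0.83 [430. 253.] [0.6406 0.11   0.0934] [0.6264 0.1148 0.078 ]
scene buffer_face 0.48 [339. 376.] [ 0.8316 -0.0337  0.0701] [ 0.8361 -0.0342  0.078 ]
25.0833 [ 0.5352 -0.0509  0.1215] [-0.84  0.7   8.1 ]
turn [ 0.02 -0.15 -0.05] then shift cm [-2.68  0.01  6.35] [ 0.5352 -0.0509  0.1215] [-18.1  26.6  86.2   0.1  67.   59.1] 25.0833 [-0.84  0.7   8.1 ]
```

View pics/c4.png

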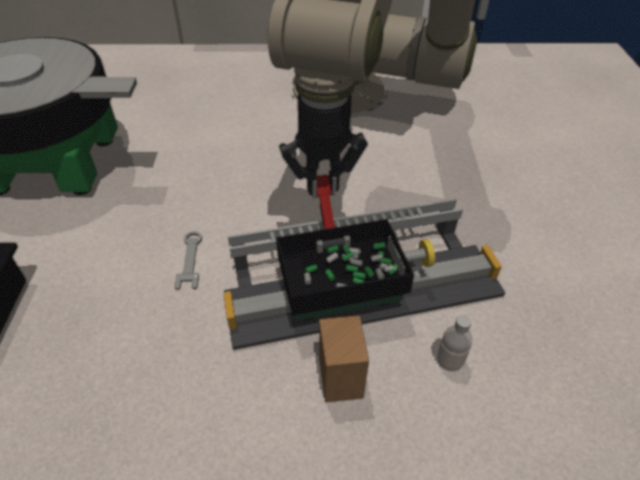

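The lever is up in the gripper at about (323,185). I'll roll the carriage back the 8.5 mm that seating cost, then open and leave.

Call:
jog_arm(
  plan="0 0 0 0 -0.1 0 255;0 0 0 0 -0.15 0 255;0 0 0 0 -0.15 0 255;0 0 0 0 -0.15 0 255;0 0 0 0 -0.15 0 255;0 0 0 0 -0.1 0 255;0 0 0 0 -0.05 0 255;0 0 0 0 0 0 255;0 0 0 0 0 0 255",
)

```text
time_s: 25.83
position: [0.5334, -0.0431, 0.1216]
tool_rot: [[0.975, 0.222, 0.003], [0.222, -0.975, -0.001], [0.003, 0.001, -1.0]]
ft_force: [-1.1, -1.7, 7.1]
grip_width: 0.0235
gripper_force: 32.3
```

Call:
jog_arm(
  plan="0 0 0 0 0 0 90;0 0 0 0 0 0 90;0 0 0 0 0 0 90;0 0 0 0 0 0 90;0 0 0 0 0 0 90;0 0 0 0 0 -2 90;0 0 0 0 0 -3.5 90;0 0 0 0 0 -3.5 90;0 0 0 0 0 -3 90;0 0 0 0 0 0 90",
)

```text
time_s: 26.67
position: [0.5343, -0.0433, 0.2462]
tool_rot: [[0.975, 0.222, 0.01], [0.222, -0.975, -0.003], [0.009, 0.005, -1.0]]
ft_force: [0.6, -0.2, -0.2]
grip_width: 0.0548
gripper_force: 0.0
```

Call:
jog_arm(
  plan="0 0 0 -2 0 0 90;0 0 0 0 0 0 90",
)

```text
time_s: 26.83
position: [0.5111, -0.0473, 0.2402]
tool_rot: [[0.975, 0.221, -0.001], [0.221, -0.975, 0.001], [-0.001, -0.001, -1.0]]
ft_force: [0.4, 0.9, -0.5]
grip_width: 0.0552
gripper_force: 0.0
```

```bash
python3 d.py w5; python3 e.py scene c5
```

```text
wrist deck 0.67 [318.  10.] [ 0.6527 -0.016   0.0693] [ 0.6527 -0.016   0.069 ]
wrist brake_hinge 0.67 [320.  97.] [ 0.5945 -0.031   0.0854] [ 0.5951 -0.031   0.075 ]
wrist brake_paddle 0.58 [317. 188.] [ 0.5389 -0.0412  0.1429] [ 0.5391 -0.0412  0.144 ]
wrist buffer_face 0.71 [112.   8.] [0.6171 0.1129 0.0988] [0.62   0.1235 0.078 ]
wrist buffer_face 0.44 [314.   6.] [ 0.6544 -0.0132  0.069 ] [ 0.6522 -0.0138  0.078 ]
red 3166 [[0.5237, -0.0526, 0.0897], [0.5469, -0.0382, 0.1343], [0.5876, -0.0264, 0.1553]]
yel 1780 [[0.5764, -0.2002, 0.0402], [0.6146, 0.1125, 0.0422], [0.7045, 0.2269, 0.0994]]
lever hi [ 0.54175934 -0.04008978  0.14018215] lo [ 0.57898815 -0.03248933  0.0990463 ] yaw 11.538657093939342
rack rect ((569.9701538085938, -1.55548095703125), (85.01246643066406, 400.6573486328125), 12.779583930969238)
rim rect ((608.654541015625, -25.93578338623047), (84.20933532714844, 178.6897430419922), 12.812061309814453)
27.0833 [ 0.5132 -0.0472  0.2398] [[0.975, 0.221, -0.001], [0.221, -0.975, 0.001], [-0.001, -0.001, -1.0]] [0.52 0.21 0.65]
paddle cloud z along X from deck:
-0.135 128 0.1539
-0.125 657 0.1524
-0.115 680 0.142
-0.105 457 0.1319
-0.095 388 0.121
-0.085 359 0.1101
-0.075 327 0.099
scene deck 0.69 [347. 269.] [ 0.6505 -0.0144  0.0686] [ 0.6509 -0.0144  0.069 ]
scene brake_paddle 0.68 [329. 186.] [ 0.5417 -0.0394  0.1418] [ 0.4683 -0.0359  0.08  ]
scene buffer_face 0.77 [433. 252.] [0.6388 0.1151 0.0925] [0.6254 0.1198 0.078 ]
27.2833 [ 0.5131 -0.0472  0.24  ] [-0.79  0.45 -0.92]
```

View pics/w5.png

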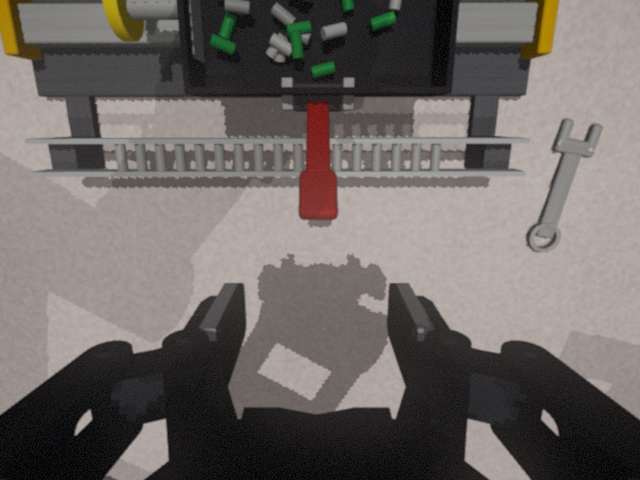

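The lever at (318,195) is fully up, with the red cloud matching the start within 0.5 mm. The carriage is back within about 1 mm and the gripper is clear of everything.

```bash
python3 -c "
from rig import job
print(job.close_job())"
```

```text
the job is handed in; nothing more can be done
None
```

The job is handed in: the brake held about 14 N on the buffer for just over 2 s, the lever is fully up again, and the carriage stands free within about 1 mm of its start, after I rolled it back the 8.5 mm it moved while the foot seated.

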